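Pre-start check of the sieve shaker's stop button

ROBOT

A 7-joint arm with a two-finger parallel gripper is mounted at the origin on the work surface. World frame = base frame: x ahead of the robot, y to its left, z up, the work surface at z = 0. Lengths are in m, angles in rad, forces in N, time in s.
With the tool pointing down it reaches from about 0.4 to 0.9 m from the base axis. Payload 5.6 kg.
Tool frame: the origin (TCP) lies midway between the tips of the shut fingers; the grasp point (between the pads) lies 19 mm behind it; z points along the fingers, y is the line along which they close (so a half turn about z gives the same grasp; the last joint's range is limited). The gripper opens to 92 mm and grips with 3 to 60 N. Pads are 20 mm wide; open, the fingers measure 128 mm over their backs; the gripper's body (75 mm by 189 mm) begins 69 mm behind the grasp point.
Start: joints at [-1.256, 0.468, -0.012, 1.603, 0.006, 1.071, -0.056], TCP at [0.228, 0.609, 0.215] pointing down, gripper open.
Joint ranges: [-2.53, 2.53], [-0.31, 2.02], [-1.57, 1.55], [0.28, 2.44], [-1.29, 4.43], [0.15, 1.84], [-2.92, 2.92]. Speed limits (rad/s): [2.57, 2.57, 3.14, 3.14, 3.14, 3.14, 3.14].

INTERFACE

Orientations are given as a 3x3 rotation matrix whose columns are the frame's x, y, z axes.
In Python, from bench import arm gives the robot as it stands.
- The arm moves only by the shell command python3 -m inch 'ROWS'. ROWS is JSON, a list of rows, each a list of 5 numbers: the shift along the world's x, y, z normalised to -1 to 1, where 1 is 7.5 cm, then the turn about the world's z normalised to -1 to 1, where 1 is pi/2 rad, then the closure, from 0 (fully open) to 1 (shut). A call has exactly 10 rows; each row shifts and turns the commanded pose from where the row before left it; what a row does not reach is not made up. A row lasts 1/10 s, in which the tool goes at most 50 mm and 8.59 degrees, less where a joint would pass 70% of its speed; a pose out of reach is approached as far as the arm can. A call with a number of a shift or a turn outside -1 to 1 is refused whole. A call with a gripper value outside its range is refused whole. The fingers move at their own pace and stop on an object; the grip force is fixed at half the most. Time passes only in rows, so rows that do not move let the fingers close, or fill a call up. It gives the time, the measured TCP pose, the force, the opening and the grip force at its end, in the units of the state.
- arm.read_state(): the state, without advancing time (a new reading comes with each control period).
- arm.capture(name): name is "side" or "top"; returns the picture (480x640x3 uint8, red, green, blue); there is no depth.
- arm.camera_info(name): a dict with "mtx" (3x3 intrinsics, pixels), "position" and "attitude" of the camera in the world. Camera axes: x right, y up, looking along -z (the intrinsics and any distortion apply to the point x, -y, -z); pixel columns grow to the right and rows downward; lengths in m; the calibration is good to about 2 mm. A picture is of the moment at which its call begins. camera_info takes no time and is no camera call.
- arm.close_job(): hands the job in; it is judged then, once.
The state is a dict: "time": time; "joints": joint angles; "dq": joint speeds; "joint_torque": joint torques, N m; "eef_pos": TCP position; "tcp_rot": TCP orientation; "wrist_force": force on the tool from outside, world axes, zero at the start; "moment": the same for the moment, N m; "finger_gap": finger opening in m; "grip_force": force on a finger pad.
Only numpy, scipy, OpenCV 4.12 (cv2) and the standard library are available. Lean on these libraries where they do the work, as an engineer would, in place of code of your own. Each camera call takes 0.05 s, during which the arm holds its last target. There are 200 camera calls.

TASK

Do the pre-start check of the sieve shaker's stop, working only with the fingertips: press the mushroom stop button right in until it latches, then twist it clockwise by pushing its two lobes round until it lets go and springs all the way out, and take your fingers off so it turns back. Then, to reset the shaker, press the round push button on the control box fully in and let it go. Do not pinch or squeeze the stop button, and leave the timer knob and everything lying on the bench where they are.

Things in the scene. Friction and masses are not known exactly. Their poses are not given: they have to be found in the camera images.
- stop_top (a point): Centre of the domed top of the mushroom stop button, 93.5 mm above the bench when out, 85.5 mm latched; z up, along its axis. Red dome 45 mm across, 22 mm high, with two moulded lobes along this frame's +y and -y, reaching 35.5 mm from the axis; each is 12 mm thick at its end (along x), 16 mm near the dome, 12 mm high, upper face 8 mm and underside 20 mm below the dome's top. The frame turns with the head.
- stop_rim: Rim of the mushroom head with its two lobes: all of the head but the domed cap, that is, all that lies more than 7.5 mm below the dome's top. Origin on the axis, 22 mm below the dome's top; same axes as stop_top (lobes along +y and -y). Pushed round by the lobes' sides; not to be pinched.
- stop_box: Square grey box 82 x 82 mm, 56 mm high, fixed to the bench, that carries the stop button alone; origin under its centre, below the button's axis; short steel conduit at its +y side. Round the button's stem a nut 33 mm across stands 4.5 mm above the lid. Free height between the lid and the lobes: 17.5 mm when out, 9.5 mm latched. It may stand left or right of the control box.
- stop_press (a joint): How far the mushroom head is pressed in, m: 0 fully out, 0.008 bottomed and latched. The push needed is about 9 N at the start and falls off as it moves; past 4 mm it snaps in and stays latched by itself. At the bottom it meets a hard stop. Turning the head lets it out.
- stop_twist (a joint): Angle the mushroom head is turned clockwise seen from above, rad: 0 at rest, 1.0 at its stop. A weak spring (0.01 to 0.05 N m) turns it back when let go. Turning a latched head takes about 0.09 N m at most and lifts it by a cam; at about 0.6 rad it snaps out by itself, rising 8 mm in all. While turned it cannot be pressed fully in.
- reset_button_top (a point): Centre of the top face of the round black reset push button, 80 mm above the bench at rest, z up; 26 mm across, in a steel bezel 42 mm across whose rim is 10 mm below the button's top. This frame's +x points along the control box to its timer knob, whose axis is 84 mm away. A small lamp (18 mm across, tip 69 mm above the bench) stands 36 mm along +x and 26 mm along +y from the button.
- control_box: Long grey box, 160 mm along its x, 84 mm wide, 58 mm high, fixed to the bench; origin under its centre; the reset button 48 mm towards -x, the timer knob 36 mm towards +x; short steel conduit at its +x end.
- reset_button (a joint): How far the reset button is pressed, m: 0 out, 0.006 fully in; a spring push button that takes 5 N fully in and comes back when let go.
- timer_mark (a point): White pointer on top of the timer knob (black bar-shaped knob 40 mm across, top 102 mm above the bench, turns easily), 18 mm from its axis. Not to be turned.
- sample_tin: Lidded aluminium tin, 60 mm across, 45 mm high, standing between the boxes; origin at the centre of its underside. Leave alone.
- stone_a: Grey stone, 38 mm wide, 22 mm high; origin under its centre. Leave alone.
- stone_b: Grey stone, 48 mm wide, 28 mm high; origin under its centre. Leave alone.
- sieve_brush: Brush with a wooden handle, 200 mm long along its x, 20 mm high, 42 mm wide; origin under its middle. Leave alone.
- caliper: Steel caliper, 230 mm long along its x, 14 mm high; origin under its middle. Leave alone.
- scoop: Small open metal scoop, pan 100 x 70 x 35 mm, with a handle 90 mm long along +x; origin under the pan's centre. Leave alone.
- sieve: Round steel test sieve, 200 mm across, 50 mm high; origin under its centre. Leave alone.

How it is judged:
On the way, in this order (a step that is already met when the one before it is completed fails the run):
1. the mushroom button is pressed right in (7 mm or more) and unturned (value of joint stop_press above 0.007 m and value of joint stop_twist below 0.15 rad), for 0.2 s.
2. the head is turned clockwise by more than 0.3 rad while it is still latched in (value of joint stop_twist above 0.3 rad and value of joint stop_press above 0.003 m).
3. the button has sprung fully out and turned back (value of joint stop_press below 0.001 m and value of joint stop_twist below 0.15 rad), for 0.2 s.
4. the reset button is pressed 4.5 mm or more (value of joint reset_button above 0.0045 m), for 0.05 s.
At the end, for the whole second after the job is handed in: The mushroom button is fully out (within 1 mm) and turned back (within 0.1 rad), and the reset button is out again (within 1 mm) (value of joint each of stop_press, reset_button below 0.001 m and value of joint stop_twist below 0.1 rad); the robot touches nothing.
It fails at once if the stop button's rim or lobes are pinched or forced (more than 30 N of finger contact on them in all) (contact force between the fingers and stop_rim above 30 N).
It fails at once if the timer knob is turned (its mark moves 5 mm or more) (distance of timer_mark from where it was at the start of the episode above 0.005 m).
It fails at once if a thing lying on the bench is lifted or shifted by more than 15 mm (distance of any of sample_tin, stone_a, stone_b, sieve_brush, caliper, scoop, sieve from where it was at the start of the episode above 0.015 m).
It also fails if it takes over 48 s, if anything falls off the work surface, if the arm or the gripper's body presses on something with over 40 N, if the wrist force passes 120 N, or if a joint passes its speed limit or range.

## Working session

There is one attempt and no reset: what is moved stays moved. The work goes in short steps, Python scripts to look and compute and a shell command to move; the robot and the scene stay as the last step left them, time stands still between calls to the robot, and variables do not carry over. Pictures are saved under pics/ and viewed, at most 10 in all, crops included, and the job is handed in when it is done.

```bash
mkdir -p pics; ls; python3 - <<'E'
from bench import arm
import cv2
s=arm.read_state();print(s)
for n in("top","side"):
    cv2.imwrite(f"pics/{n}0.png",arm.capture(n)[:,:,::-1]);print(n,arm.camera_info(n))
E
```

```text
pics
{'time': 0.0, 'joints': array([-1.25600115,  0.46836383, -0.01158478,  1.60361217,  0.0059896 ,
        1.07141493, -0.05633794]), 'dq': array([ 0.0001534 , -0.00035909,  0.00033174, -0.00155741, -0.00114885,
        0.00116618, -0.00155053]), 'joint_torque': array([ 6.27498357e-04, -5.20564234e+01, -1.25261029e-02, -2.43747211e+01,
       -5.68050763e-02,  1.72212627e-02,  1.48899830e-04]), 'eef_pos': array([0.22750564, 0.60826168, 0.21365375]), 'tcp_rot': array([[-9.36628179e-01,  3.50324712e-01, -5.01469516e-04],
       [ 3.50325049e-01,  9.36626660e-01, -1.69112201e-03],
       [-1.22752113e-04, -1.75962986e-03, -9.99998444e-01]]), 'wrist_force': array([-0.05116472, -0.82529341,  0.26484954]), 'moment': array([ 0.01183937,  0.03087688, -0.01052046]), 'grip_force': 0.0, 'finger_gap': 0.09173669401110396}
top {'mtx': array([[544.93342581,   0.        , 318.56105113],
       [  0.        , 544.93342581, 236.12748356],
       [  0.        ,   0.        ,   1.        ]]), 'position': array([ 0.3042205 , -0.00225053,  1.3788741 ]), 'attitude': array([[-0.06091642,  0.97340726, -0.22083363],
       [-0.99814171, -0.05906917,  0.01496538],
       [ 0.00152295,  0.2213349 ,  0.97519667]])}
side {'mtx': array([[481.51667158,   0.        , 325.8308596 ],
       [  0.        , 481.51667158, 238.41044291],
       [  0.        ,   0.        ,   1.        ]]), 'position': array([ 0.10496933, -0.67876965,  0.57481866]), 'attitude': array([[ 0.7926853 ,  0.30338067, -0.52878179],
       [-0.60962584,  0.39088831, -0.68961051],
       [-0.00251988,  0.86900316,  0.49480012]])}
```

View pics/top0.png

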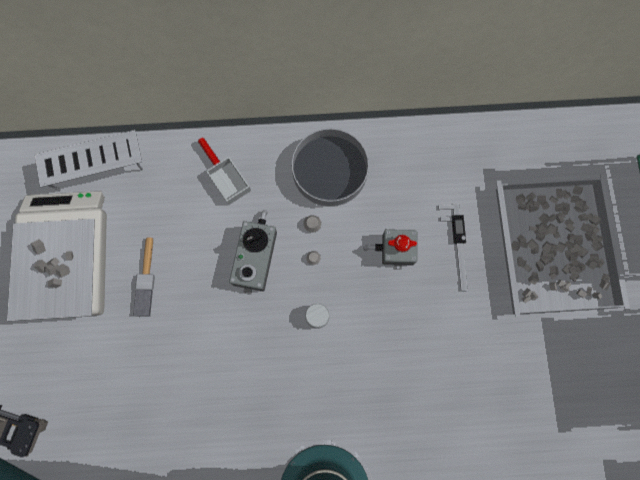

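View pics/side0.png

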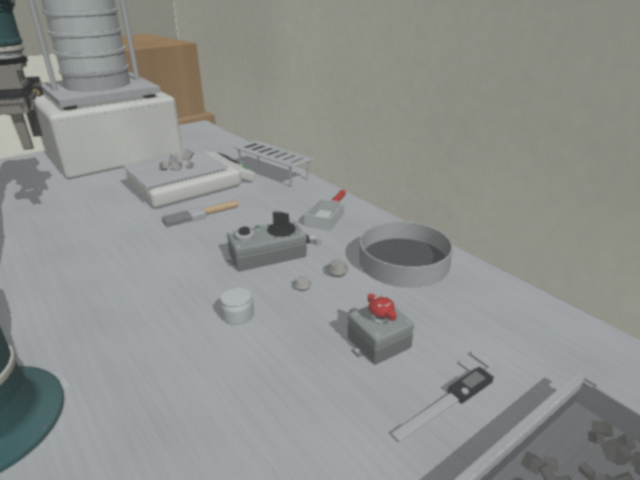

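The top view shows the stop at about (402,243), with its conduit to the left, so its +y is image left. The reset button is at (247,272), the knob at (256,240) and the tin at (317,316). In the side view the stop is at (381,306).

```bash
cat > h.py <<'E'
from bench import arm
import cv2,numpy as np
def ray(n,u,v):
    c=arm.camera_info(n);d=np.linalg.solve(c["mtx"],[u,v,1.]);return c["position"],c["attitude"]@(d*[1,-1,-1])
def plane(n,u,v,z):
    p,d=ray(n,u,v);return p+d*(z-p[2])/d[2]
def tri(a,b):
    A=0;B=0
    for n,u,v in(a,b):
        p,d=ray(n,u,v);d=d/np.linalg.norm(d);M=np.eye(3)-np.outer(d,d);A=A+M;B=B+M@p
    return np.linalg.solve(A,B)
def red(n,box):
    im=cv2.cvtColor(arm.capture(n),cv2.COLOR_RGB2HSV);m=(((im[...,0]<8)|(im[...,0]>172))&(im[...,1]>150)&(im[...,2]>60)).astype(np.uint8)
    x0,y0,x1,y1=box;k=np.zeros_like(m);k[y0:y1,x0:x1]=m[y0:y1,x0:x1];return k
E
python3 - <<'E'
from h import *
m=red("top",(360,215,440,275))
ys,xs=np.nonzero(m);print(len(xs),xs.min(),xs.max(),ys.min(),ys.max())
P=np.array([plane("top",u,v,.080)[:2] for u,v in zip(xs,ys)]);c=P.mean(0);w,V=np.linalg.eigh(np.cov((P-c).T));print("stop",c,np.degrees(np.arctan2(V[1,1],V[0,1])),np.sqrt(w))
s=red("side",(350,280,410,335));a,b=np.nonzero(s);print("tri",tri(("top",xs.mean(),ys.mean()),("side",b.mean(),a.mean())))
print("ext",plane("top",xs.min(),243,.0795),plane("top",xs.max(),243,.0795))
g=cv2.cvtColor(arm.capture("top"),cv2.COLOR_RGB2BGR)
a=cv2.resize(g[205:300,215:290],None,fx=6,fy=6,interpolation=cv2.INTER_CUBIC)[:570,:450]
b=cv2.resize(g[215:275,370:430],None,fx=6,fy=6,interpolation=cv2.INTER_CUBIC)
o=np.zeros((570,800,3),np.uint8);o[:,:450]=a;o[:350,450:]=b[:350,:350];cv2.imwrite("pics/crop.png",o)
E
```

```text
257 388 416 235 251
stop [ 0.56922012 -0.22413381] 86.29432549500623 [0.00941972 0.01591966]
tri [ 0.57214767 -0.22623021  0.0783981 ]
ext [ 0.57105359 -0.19016806  0.0795    ] [ 0.56691517 -0.25834291  0.0795    ]
```

View pics/crop.png

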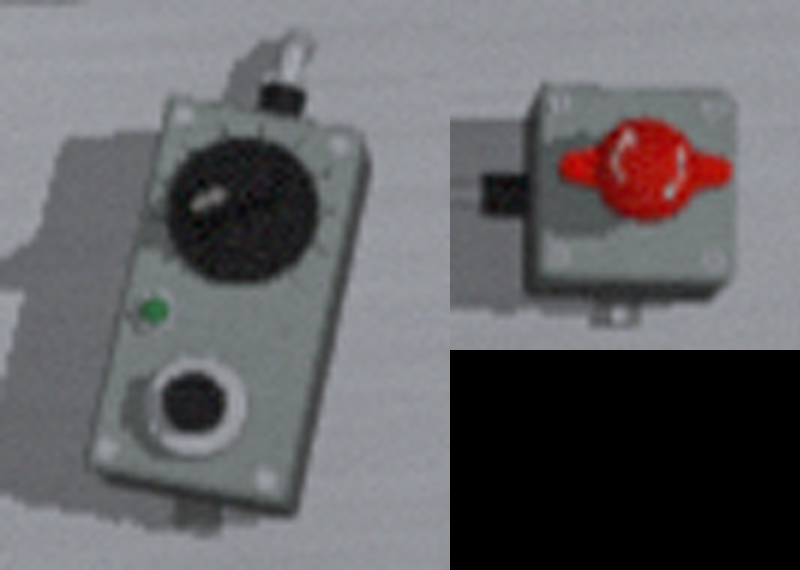

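The crop shows the reset button at top-view pixel (247.3,272), the knob at (255,240), and the stop's lobes lying nearly along world y.

```bash
python3 - <<'E'
from h import *
r=plane("top",247,271.7,.08);k=plane("top",255,239.8,.1);print(r,k,np.linalg.norm((r-k)[:2]),arm.read_state()["time"])
E
python3 -m inch '[[0.6,-0.2,0,-0.09,0.5],[0.6,-0.2,0,-0.09,1],[0.6,-0.2,0,-0.09,1],[0.6,-0.2,0,-0.09,1],[0.6,-0.3,0,-0.09,1],[0.3,-0.5,0,-0.09,1],[0.3,-0.5,0,-0.09,1],[0.3,-0.5,0,-0.09,1],[0.3,-0.5,0,-0.09,1],[0.2,-0.5,0,-0.09,1]]'
```

```text
[0.5211146  0.15517043 0.08      ] [0.59404077 0.13109527 0.1       ] 0.07679739188677473 0.25
time: 1.25
eef_pos: [0.5587, 0.3369, 0.2146]
tcp_rot: [[0.206, 0.979, 0.001], [0.979, -0.206, -0.0], [-0.0, 0.001, -1.0]]
wrist_force: [-0.4, -0.1, 0.8]
finger_gap: 0.0137
grip_force: 0.0
```

```bash
python3 -m inch '[[0,-0.6,0,0,1],[0,-0.65,0,0,1],[0,-0.65,0,0,1],[0,-0.65,0,0,1],[0,-0.65,0,0,1],[0,-0.65,0,0,1],[0,-0.65,-0.1,0,1],[0.05,-0.65,-0.2,0,1],[0.05,-0.65,-0.2,0,1],[0.05,-0.65,-0.2,0,1]]'
python3 -m inch '[[0,-0.65,-0.2,0,1],[0,-0.4,-0.2,0,1],[0,0,-0.1,0,1],[0,0,0,0,1],[0,0,0,0,1],[0,0,0,0,1],[0,0,0,0,1],[0,0,0,0,1],[0,0,0,0,1],[0,0,0,0,1]]'
python3 - <<'E'
from h import *
print(arm.read_state()["joints"])
g=cv2.cvtColor(arm.capture("top"),cv2.COLOR_RGB2BGR);h=cv2.cvtColor(arm.capture("side"),cv2.COLOR_RGB2BGR)
a=cv2.resize(g[195:295,350:450],(400,400));b=cv2.resize(h[230:370,310:450],(400,400));cv2.imwrite("pics/c2.png",np.hstack([a,b]))
E
```

```text
time: 2.25
eef_pos: [0.5685, -0.1431, 0.1628]
tcp_rot: [[0.199, 0.98, 0.001], [0.98, -0.199, 0.0], [0.0, 0.001, -1.0]]
wrist_force: [1.3, 0.3, 0.2]
finger_gap: 0.0003
grip_force: 0.0
time: 3.25
eef_pos: [0.5685, -0.2191, 0.1261]
tcp_rot: [[0.199, 0.98, 0.0], [0.98, -0.199, -0.0], [0.0, 0.0, -1.0]]
wrist_force: [0.6, -0.8, 0.4]
finger_gap: 0.0007
grip_force: 0.0
[-0.06286954  0.53341902  0.50306312  1.80558586 -0.32258366  0.88431613
  0.3878174 ]
```

View pics/c2.png

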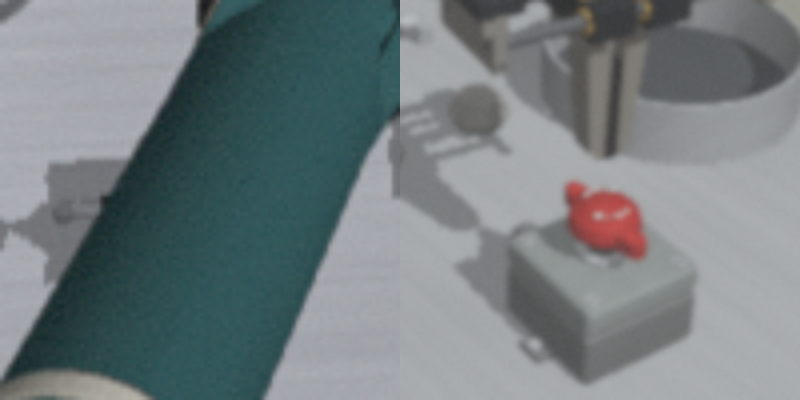

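```bash
python3 -m inch '[[0.02,-0.07,-0.14,0,1],[0,0,-0.14,0,1],[0,0,-0.1,0,1],[0,0,-0.03,0,1],[0,0,-0.03,0,1],[0,0,-0.03,0,1],[0,0,-0.03,0,1],[0,0,-0.03,0,1],[0,0,-0.01,0,1],[0,0,0,0,1]]'
```

```text
time: 4.35
eef_pos: [0.5703, -0.2246, 0.0858]
tcp_rot: [[0.199, 0.98, 0.001], [0.98, -0.199, -0.0], [0.0, 0.001, -1.0]]
wrist_force: [-0.4, 0.1, 3.0]
finger_gap: 0.0005
grip_force: 1.8
```

```bash
python3 -m inch '[[0,0,-0.01,0,1],[0,0,-0.01,0,1],[0,0,0,0,1],[0,0,0,0,1],[0,0,0.1,0,1],[0,0,0.1,0,1],[0,0,0.1,0,1],[0,0,0.1,0,0.4],[0,0,0,-0.02,0.4],[0,0,0,-0.02,0.4]]'
python3 - <<'E'
from h import *
s=red("side",(340,270,420,345));a,b=np.nonzero(s);print(len(a),b.mean(),a.mean(),a.min(),a.max())
c=arm.camera_info("side")
for z in(.0785,.0705):
    p=c["attitude"].T@(np.array([.571,-.225,z])-c["position"])*[1,-1,-1];q=c["mtx"]@p;print(z,q[:2]/q[2])
h=cv2.cvtColor(arm.capture("side"),cv2.COLOR_RGB2BGR);cv2.imwrite("pics/c3.png",cv2.resize(h[230:370,310:450],(500,500)))
E
```

```text
time: 5.35
eef_pos: [0.57, -0.2245, 0.114]
tcp_rot: [[0.263, 0.965, 0.0], [0.965, -0.263, 0.0], [0.0, 0.0, -1.0]]
wrist_force: [-0.0, 0.5, -0.8]
finger_gap: 0.0223
grip_force: 0.0
20 384.75 310.25 304 315
0.0785 [382.08434997 305.73552342]
0.0705 [381.82106693 309.54446808]
```

View pics/c3.png

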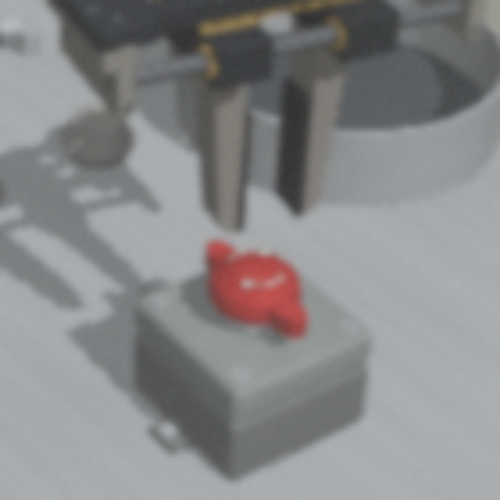

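The head is visibly lower, so it is latched. The fingers are above it, clear of both lobes.

```bash
python3 -m inch '[[0,0,0,0,0.41],[0,0,0,0,0.41],[0,0,0,0,0.41],[0,0,0,0,0.41],[0,0,-0.13,0,0.41],[0,0,-0.13,0,0.41],[0,0,-0.13,0,0.41],[0,0,-0.13,0,0.41],[0,0,-0.13,0,0.41],[0,0,0,0,0.41]]'
```

```text
time: 6.45
eef_pos: [0.5688, -0.2241, 0.0632]
tcp_rot: [[0.261, 0.965, -0.003], [0.965, -0.261, 0.001], [-0.0, -0.003, -1.0]]
wrist_force: [0.3, 0.4, -0.5]
finger_gap: 0.0542
grip_force: 0.0
```

```bash
python3 -m inch '[[0,0,0,-0.08,0.41],[0,0,0,-0.08,0.41],[0,0,0,-0.08,0.41],[0,0,0,-0.08,0.41],[0,0,0,-0.05,0.41],[0,0,0,-0.05,0.41],[0,0,0,-0.05,0.41],[0,0,0,-0.05,0.41],[0,0,0,-0.05,0.41],[0,0,0,0,0.41]]'
python3 - <<'E'
from h import *
s=arm.read_state();print(s["moment"],s["wrist_force"])
h=cv2.cvtColor(arm.capture("side"),cv2.COLOR_RGB2BGR);cv2.imwrite("pics/c4.png",cv2.resize(h[230:370,310:450],(500,500)))
E
```

```text
time: 7.45
eef_pos: [0.5699, -0.2246, 0.0652]
tcp_rot: [[0.916, 0.4, -0.0], [0.4, -0.916, -0.0], [-0.0, 0.0, -1.0]]
wrist_force: [-0.8, 0.9, 0.5]
finger_gap: 0.054
grip_force: 0.3
[-0.12048418  0.30176063  0.04208953] [-0.79559102  0.85003935  0.47586246]
```

View pics/c4.png

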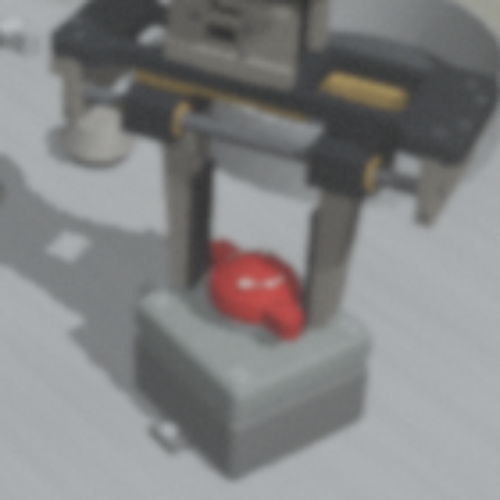

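```bash
python3 -m inch '[[0,0,0,-0.06,0.41],[0,0,0,-0.06,0.41],[0,0,0,-0.06,0.41],[0,0,0,-0.06,0.41],[0,0,0,-0.06,0.41],[0,0,0,-0.06,0.41],[0,0,0,-0.06,0.41],[0,0,0,-0.06,0.41],[0,0,0,-0.05,0.41],[0,0,0,0,0.41]]'
python3 - <<'E'
from h import *
s=arm.read_state();print(s["moment"],s["joints"])
h=cv2.cvtColor(arm.capture("side"),cv2.COLOR_RGB2BGR);cv2.imwrite("pics/c5.png",cv2.resize(h[230:370,310:450],(500,500)))
E
```

```text
time: 8.5
eef_pos: [0.5705, -0.2249, 0.0655]
tcp_rot: [[0.913, -0.407, 0.001], [-0.407, -0.913, -0.001], [0.001, 0.001, -1.0]]
wrist_force: [1.1, -0.8, 2.0]
finger_gap: 0.0541
grip_force: 1.1
[-0.0612545   0.020556    0.08838038] [-0.30905633  0.76580246  0.8972614   1.84256266 -0.75296598  0.91349889
 -1.04500208]
```

View pics/c5.png

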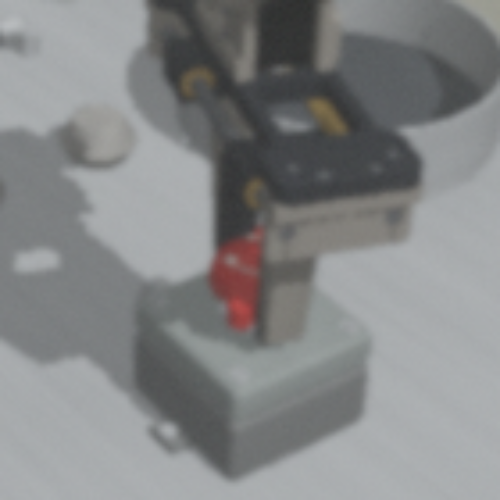

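```bash
python3 -m inch '[[0,0,0,-0.02,0.41],[0,0,0,0,0.41],[0,0,0,0.09,0.41],[0,0,0,0.09,0.41],[0,0,0,0.09,0.41],[0,0,0,0.09,0.41],[0,0,0,0.09,0.41],[0,0,0,0.09,0.41],[0,0,0,0.09,0.41],[0,0,0,0.09,0.41]]'
python3 - <<'E'
from h import *
h=cv2.cvtColor(arm.capture("side"),cv2.COLOR_RGB2BGR);cv2.imwrite("pics/c6.png",cv2.resize(h[230:370,310:450],(500,500)))
E
```

```text
time: 9.55
eef_pos: [0.5694, -0.2241, 0.0648]
tcp_rot: [[0.774, 0.633, -0.001], [0.633, -0.774, 0.001], [-0.0, -0.001, -1.0]]
wrist_force: [-0.6, -0.3, 0.6]
finger_gap: 0.054
grip_force: 0.0
```

View pics/c6.png

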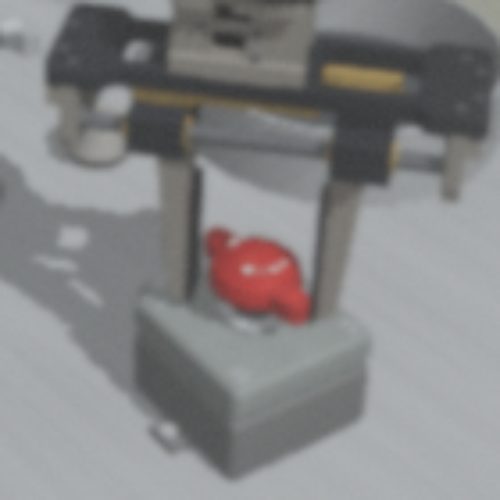

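The nut is visible again under the head and the lobes are back at rest, so the stop is out and turned back. The fingers are clear of the lobes. Next I lift off and go to the reset button.

```bash
python3 -m inch '[[0,0,0.2,0,0.41],[0,0,0.4,0,0.41],[0,0,0.4,0,0.41],[0,0,0.3,0,1],[-0.1,0.65,0,0,1],[-0.1,0.65,0,0,1],[-0.1,0.65,0,0,1],[-0.1,0.65,0,0,1],[-0.1,0.65,0,0,1],[-0.1,0.65,0,0,1]]'
python3 -m inch '[[-0.04,0.65,0,0,1],[0,0.5,0,0,1],[0,0,-0.3,0,1],[0,0,-0.3,0,1],[0,0,-0.2,0,1],[0,0,-0.1,0,1],[0,0,0,0,1],[0,0,0,0,1],[0,0,0,0,1],[0,0,0,0,1]]'
python3 - <<'E'
from h import *
h=cv2.cvtColor(arm.capture("side"),cv2.COLOR_RGB2BGR);cv2.imwrite("pics/c7.png",cv2.resize(h[180:340,210:430],(770,560)))
E
```

```text
time: 10.6
eef_pos: [0.5243, 0.0699, 0.1636]
tcp_rot: [[0.781, 0.625, 0.0], [0.625, -0.781, 0.001], [0.001, -0.0, -1.0]]
wrist_force: [0.4, 1.1, -0.3]
finger_gap: 0.0006
grip_force: 0.0
time: 11.6
eef_pos: [0.5224, 0.1542, 0.0959]
tcp_rot: [[0.779, 0.627, 0.001], [0.627, -0.779, 0.001], [0.001, 0.0, -1.0]]
wrist_force: [-0.3, -0.1, 0.2]
finger_gap: 0.0005
grip_force: 0.0
```

View pics/c7.png

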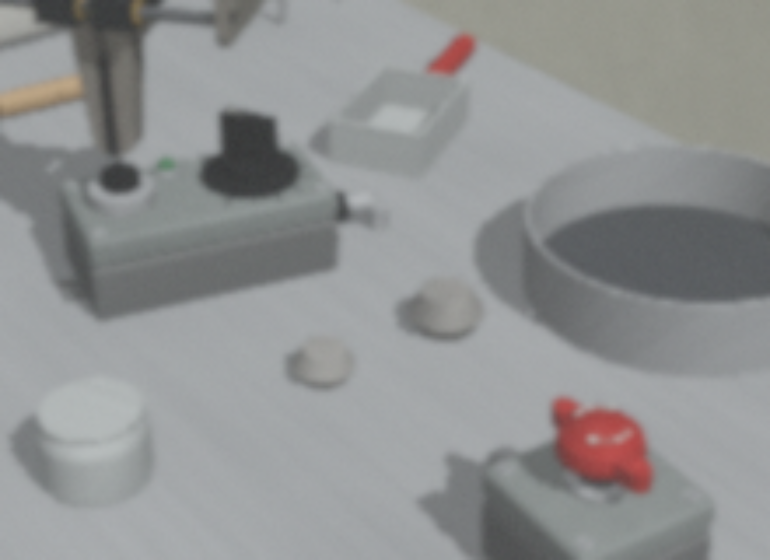

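The stop is out and at rest, and the fingertips are right above the reset button.

```bash
python3 -m inch '[[0,0,-0.1,0,1],[0,0,-0.08,0,1],[0,0,-0.04,0,1],[0,0,-0.04,0,1],[0,0,-0.03,0,1],[0,0,-0.01,0,1],[0,0,0,0,1],[0,0,0,0,1],[0,0,0,0,1],[0,0,0,0,1]]'
```

```text
time: 12.65
eef_pos: [0.5218, 0.1543, 0.0742]
tcp_rot: [[0.778, 0.628, -0.001], [0.628, -0.778, 0.002], [0.0, -0.002, -1.0]]
wrist_force: [-6.1, -0.6, 19.0]
finger_gap: 0.0003
grip_force: 9.4
```

The fingers are at z = 74.2 mm with 19 N, against 5 N for the spring, so the button is bottomed. I lift off and check.

```bash
python3 -m inch '[[0,0,0.1,0,1],[0,0,0.3,0,1],[0,0,0.4,0,1],[0,0,0.4,0,1],[0,0,0.3,0,1],[0,0,0,0,1],[0,0,0,0,1],[0,0,0,0,1],[0,0,0,0,1],[0,0,0,0,1]]'
python3 - <<'E'
from h import *
h=cv2.cvtColor(arm.capture("side"),cv2.COLOR_RGB2BGR);cv2.imwrite("pics/c8.png",cv2.resize(h[180:340,210:430],(770,560)))
E
```

```text
time: 13.65
eef_pos: [0.5215, 0.1539, 0.1842]
tcp_rot: [[0.778, 0.628, -0.001], [0.628, -0.778, -0.001], [-0.002, -0.0, -1.0]]
wrist_force: [0.1, -0.5, -1.0]
finger_gap: 0.0006
grip_force: 0.0
```

View pics/c8.png

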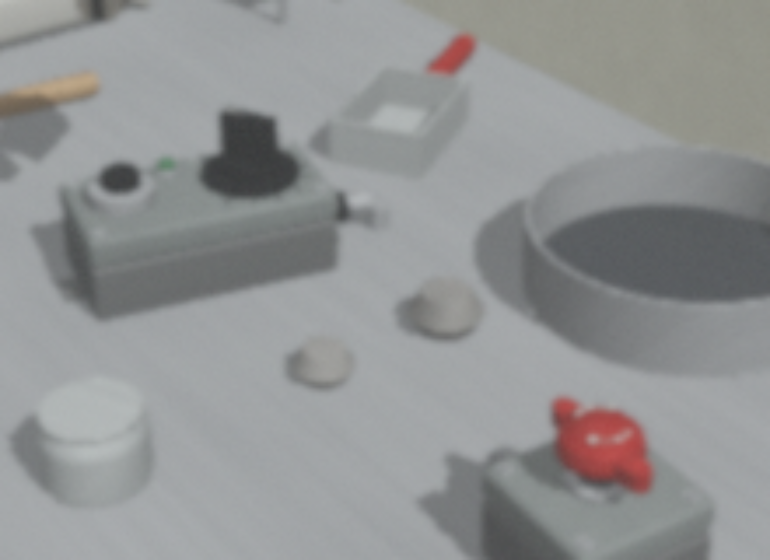

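Both buttons are out, nothing has moved, and the fingers are clear.

```bash
python3 -c "
from bench import arm
print(arm.close_job())"
```

```text
the job is handed in; nothing more can be done
None
```

I pressed the stop button in until it latched, twisted it until it sprang out and turned back, then pressed and released the reset button; the job is handed in at about 14 s of the 48 s, no verdict was returned, and nothing else looked moved in the last picture.

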